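# Hang a welded plate on the overhead paint track

## Task

Take the welded plate that stands on the bench with a roller truck on its drop bar and hang it on the overhead track: bring the truck in at the track's open end, which faces the robot, and run it along inside the track until its nose is up against the red stop. Leave it hanging freely on its wheels, and do not push the other pieces on the bench about.

Things in the scene. Friction and masses are not known exactly. Their poses are not given: they have to be found in the camera images.
- hanger: The piece to hang, standing upright on the bench: dark steel bow-tie plate 8 mm thick, 130 mm long in its y, 84 mm wide in x at its ends (38 mm at the waist), a drop bar rising from its centre and a yellow roller truck on top, 211 mm high in all, 0.6 to 1 kg. Origin: centre of the plate's underside; z up. A half turn about z changes nothing. It starts with y 0 to 40 degrees left of world x.
- hanger_grip (a point): Middle of the hanger's drop bar, 60 mm above its underside. The bar is 16 mm square dark steel, its faces square to the hanger's x and y, from 8 to 160 mm above the underside; above it a 10 mm round neck carries the truck. Grip it here on its y faces with the tool leaning over to the robot's right (the track's +x side), to stay clear of truck and track.
- hanger_truck (a point): Point on the hanger's upright axis level with the lowest points of the truck's wheels, 185 mm above the hanger's origin. Truck: yellow frame 70 mm long in y (noses at y = +-35 mm), 34 mm wide in x over its four black wheels of 26 mm diameter, which turn easily; wheel tops 26 mm above this point.
- track: Overhead aluminium box track, fixed, 420 mm long in its y, 48 mm wide, 44 mm high, underside 270 mm above the bench. Open at y = -210 mm (towards the robot), black cap at the far end. Two blue uprights at x = -115 mm, y = +-130 mm, arms over its top up to 344 mm. Origin: on the bench below its middle; y from open to capped end (11 to 29 degrees left of world x), x to the robot's right, z up.
- track_mouth (a point): Middle of the track's open end at the height of the running surface, 273 mm above the bench; axes as the track's. The track is closed on top and sides, with an 18 mm slot along the middle of its underside; the 3 mm lips beside the slot carry the wheels. Inside it is 42 mm wide and 38 mm high.
- stop: Red stop, fixed on the track: a saddle 60 mm wide and 26 mm long round the track, with a block inside and a black rubber face flush with the saddle's end that looks to the open end. Origin: on that face, on the track's middle line, at the height of the running surface; axes as the track's. A truck that touches it has its middle at y = -35 mm. Beyond it hangs another, grey, hanger.
- plate_b: Loose bow-tie plate as the hanger's, lying on the bench, with only a bare 12 mm stud up to 63 mm above the bench. Origin: centre of its underside. To be left alone.
- plate_c: Loose bow-tie plate as the hanger's, lying on the bench, with only a bare 12 mm stud up to 53 mm above the bench. Origin: centre of its underside. To be left alone.
- hammer: Loose hammer lying on the bench, along its own x, less than 40 mm high. To be left alone.
- brush: Loose brush lying on the bench, along its own x, less than 40 mm high. To be left alone.
- square: Loose red magnetic welding square, 90 x 92 x 20 mm, lying flat beneath the track. Origin: centre of its underside. To be left alone.
- spray: Loose spray can, 65 mm in diameter, 190 mm high, standing to the left of the track. Origin: centre of its underside. To be left alone.
There are look-alikes about, which are no part of the job. Leave any green or turquoise look-alike of the hanger alone.

How it is judged (in metres and radians):
On the way:
1. the whole truck has entered the track at its open end (x of hanger_truck in the frame of track_mouth between -0.008 and 0.008 m and z of hanger_truck in the frame of track_mouth between -0.004 and 0.014 m and y of hanger_truck in the frame of track_mouth above 0.035 m), for 0.1 s.
At the end, for the whole second after the job is handed in: The hanger's truck is inside the track (within 8 mm of its middle line), its wheels resting on the running surface (within 5 mm), its nose within 12 mm of the stop's rubber face, the bar within 7 degrees of vertical, and the hanger at rest but for a slight swing (plate under 80 mm/s) (x of hanger_truck in the frame of stop between -0.008 and 0.008 m and y of hanger_truck in the frame of stop between -0.047 and -0.03 m and z of hanger_truck in the frame of stop between -0.004 and 0.005 m and angle between hanger's own z axis and vertical below 0.12 rad and linear speed of hanger below 0.08 m/s); the robot touches nothing.
It fails at once if one of the other two plates on the bench is moved by more than 30 mm (distance of any of plate_b, plate_c from where it was at the start of the episode above 0.03 m).
It fails at once if the hammer, the brush, the square or the spray can is moved by more than 30 mm (distance of any of hammer, brush, square, spray from where it was at the start of the episode above 0.03 m).
It also fails if it takes over 54 s, if anything falls off the work surface, if the arm or the gripper's body presses on something with over 40 N, if the wrist force passes 120 N, or if a joint passes its speed limit or range.

## Robot

A 6-joint arm with a two-finger parallel gripper is mounted at the origin on the work surface. World frame = base frame: x ahead of the robot, y to its left, z up, the work surface at z = 0. Lengths are in mm, angles in rad, forces in N, time in s.
With the tool pointing down it reaches from about 325 to 875 mm from the base axis. Payload 4.4 kg.
Tool frame: the origin (TCP) lies midway between the tips of the shut fingers; the grasp point (between the pads) lies 19 mm behind it; z points along the fingers, y is the line along which they close (so a half turn about z gives the same grasp; the last joint's range is limited). The gripper opens to 85 mm and grips with 20 to 120 N. Pads are 22 mm wide; open, the fingers measure 114 mm over their backs; the gripper's body (76 mm by 85 mm) begins 54 mm behind the grasp point. The pads swing forward as they close: fully open they stand 13 mm farther back than shut.
Start: joints at [1.143, 0.207, 1.542, -0, 1.393, -0.15], TCP at [157.698, 552.954, 231.282] pointing down, gripper open.
Joint ranges: [-2.73, 2.73], [-0.86, 2.22], [0.23, 2.46], [-1.11, 4.25], [0.08, 2.63], [-2.82, 2.82]. Speed limits (rad/s): [2.79, 2.79, 3.14, 3.14, 3.14, 3.14].

## Interface

Orientations are given as a unit quaternion [x, y, z, w].
In Python, from bench import bot gives the robot as it stands. The module is installed in compiled form; this text tells all that it offers. Calls block until the motion is done:
- bot.goto(position, orientation): joint-space move of the TCP to a pose.
- bot.movel(position, rot=None, rate=150, guard=None): straight line of the TCP; rot=None keeps the orientation; rate is the mean speed in mm/s. With guard (N) it stops when the force on the tool has changed by that much, and returns True; else False.
- bot.goto_joints(angles): joint-space move.
- bot.grip(opening, newtons=None): finger opening in mm; newtons is the grip in N (None keeps the last); returns when the fingers have stopped.
- bot.wait(seconds).
- bot.solve_ik(position, orientation): joint angles nearest the present ones, or None.
- bot.read_state(): the state.
- bot.camera(name): name is "scene" or "side" or "wrist"; returns a dict with "image" (420x560x3 uint8, red, green, blue), "range_z" (420x560 float32, mm along the optical axis (not along the pixel's ray), 0 where there is no reading), "intrinsics" (3x3 intrinsics, pixels), "dist_coeffs" ([k1, k2, p1, p2, k3] as OpenCV has them; the pictures are not rectified), "pose" (4x4, takes a point from camera to world coordinates). Camera axes: x right, y down, z forward; pixel columns grow to the right and rows downward; lengths in mm; the calibration is good to about 2 mm. A picture is of the moment at which its call begins.
A pose or a line that the arm cannot do raises bot.Unreachable and nothing moves.
- bot.hand_in(): hands the job in; it is judged then, once.
The state is a dict: "time": time; "joints": joint angles; "qvel": joint speeds; "joint_efforts": joint torques, N m; "eef_pos": TCP position; "tcp_rot": TCP orientation; "force": force on the tool from outside, world axes, zero at the start; "torque": the same for the moment, N m; "opening": finger opening in mm; "grasp_force": force on a finger pad.
Only numpy, scipy, OpenCV 4.12 (cv2) and the standard library are available. Lean on these libraries where they do the work, as an engineer would, in place of code of your own. Each camera call takes 0.05 s, during which the arm holds its last target. There are 200 camera calls.

## Working session

There is one attempt and no reset: what is moved stays moved. The work goes in short steps, each a Python script; the robot and the scene stay as the last script left them, time stands still between calls to the robot, and variables do not carry over. Pictures are saved under pics/ and viewed, at most 10 in all, crops included, and the job is handed in when it is done.

```bash
mkdir -p pics
cat > h.py <<'E'
import numpy as np, cv2
from bench import bot
from scipy.spatial.transform import Rotation as R
def cloud(c):
    z=c["range_z"]; h,w=z.shape
    u,v=np.meshgrid(np.arange(w),np.arange(h))
    p=cv2.undistortPoints(np.stack([u,v],-1).reshape(-1,1,2).astype(np.float64),c["intrinsics"],c["dist_coeffs"]).reshape(h,w,2)
    P=np.dstack([p[...,0]*z,p[...,1]*z,z])
    T=c["pose"]; W=P@T[:3,:3].T+T[:3,3]; W[z<=0]=np.nan
    return W
E
python3 - <<'E'
from h import *
ims=[]
for n in ["scene","side"]:
    c=bot.camera(n); np.savez(n+".npz",**c); cv2.imwrite(f"pics/{n}.png",cv2.resize(c["image"],(784,588))[:,:,::-1])
    print(n,c["pose"].round(2).tolist(),c["intrinsics"].round(1).tolist(),(c["range_z"]>0).mean())
print(bot.read_state())
E
```

```text
scene [[0.37, 0.62, -0.69, 1438.45], [0.93, -0.25, 0.28, -396.53], [0.0, -0.74, -0.67, 1112.61], [0.0, 0.0, 0.0, 1.0]] [[467.7, 0.0, 279.0], [0.0, 467.7, 213.8], [0.0, 0.0, 1.0]] 0.9940093537414966
side [[0.84, -0.42, 0.35, -8.43], [-0.55, -0.64, 0.54, -764.66], [-0.0, -0.65, -0.76, 1269.96], [0.0, 0.0, 0.0, 1.0]] [[434.9, 0.0, 275.4], [0.0, 434.9, 214.4], [0.0, 0.0, 1.0]] 0.9960204081632653
{'time': 0.1, 'joints': array([ 1.14249047e+00,  2.07319450e-01,  1.54280766e+00, -1.94195487e-05,
        1.39350299e+00, -1.50502184e-01]), 'qvel': array([ 0.00085182, -0.00318801, -0.00203783, -0.0022462 , -0.00077733,
        0.00079444]), 'joint_efforts': array([ 7.80390621e-06, -3.84090757e+01, -2.92551345e+01, -2.83641666e-04,
        4.78200149e-03,  6.59952477e-06]), 'eef_pos': array([157.4228811 , 552.32412999, 230.25221027]), 'tcp_rot': array([ 1.38453834e-01,  9.90368365e-01, -9.79085524e-04, -2.81565825e-04]), 'force': array([-0.40671356, -0.21937975, -0.00713375]), 'torque': array([-0.01709203,  0.01019005,  0.06606825]), 'grasp_force': 0.0, 'opening': 85.45395217609946}
```

View pics/scene.png

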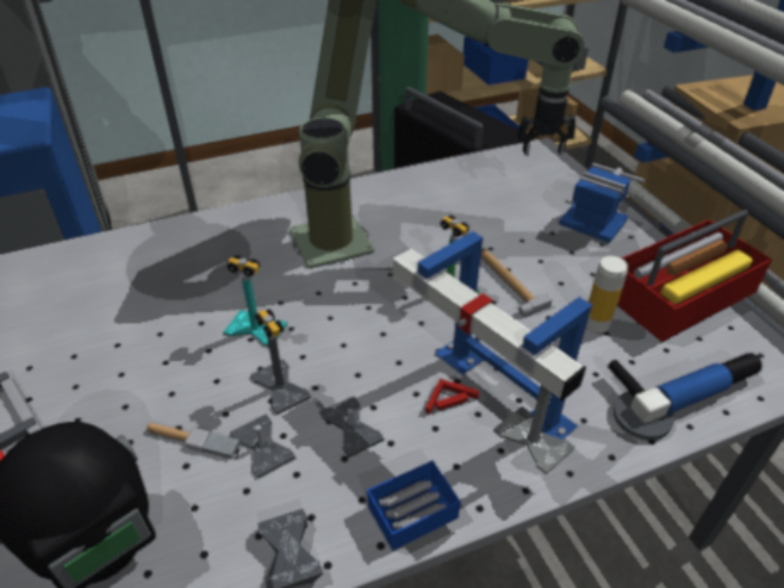

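View pics/side.png

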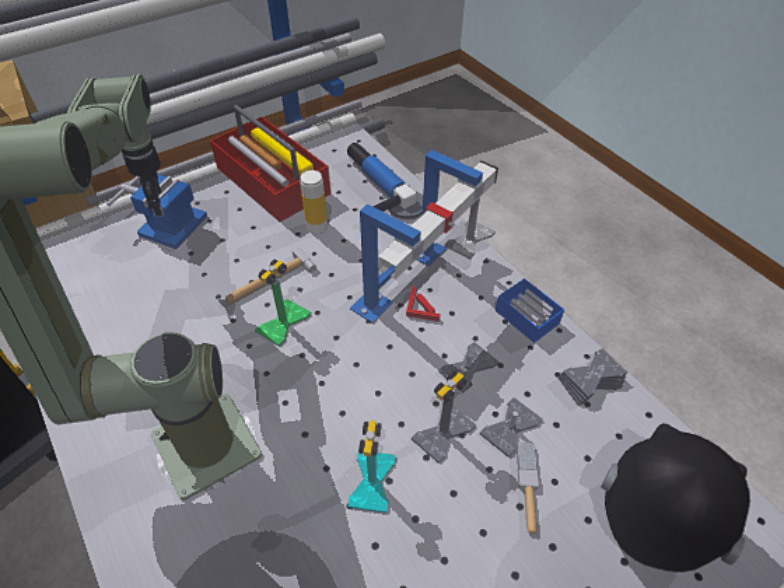

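The scene view shows the dark hanger's truck at (268,322) and its bar below, teal and green look-alikes at (243,265) and (453,225), the track from (405,262) to (570,378) and the stop at (477,312). In the side view the hanger's truck is at (452,385), the track's open end near (390,262) and the stop at (440,215).

```bash
cat > m.py <<'E'
from h import *
def fitline(P):
    m=P.mean(0); d=np.linalg.svd(P-m)[2][0]; return m,d
for n,uv in [("scene",(191,230)),("side",(323,275))]:
    c=dict(np.load(n+".npz")); W=cloud(c); hsv=cv2.cvtColor(c["image"],cv2.COLOR_RGB2HSV)
    H,S,V=[hsv[...,i].astype(int) for i in range(3)]
    z=W[...,2]
    p=W[uv[1]-8:uv[1]+8,uv[0]-8:uv[0]+8].reshape(-1,3); p=p[p[:,2]>150]
    c0=np.median(p,0); print(n,"truck seed",c0.round(0),len(p))
    near=np.hypot(W[...,0]-c0[0],W[...,1]-c0[1])<60
    yel=near&(H>15)&(H<35)&(S>120)&(z>150)
    t=near&(z>180)&(z<220)
    P=W[t]; rect=cv2.minAreaRect(P[:,:2].astype(np.float32)); m,d=fitline(P[:,:2])
    print(" truck n",t.sum(),"yel",yel.sum(),"zmax",np.percentile(P[:,2],98).round(1),"rect",np.round(rect[0],1),np.round(rect[1],1),round(rect[2],1),"dir",np.degrees(np.arctan2(d[1],d[0])).round(1))
    b=near&(z>25)&(z<150)&(S<110); P=W[b]
    print(" bar n",b.sum(),np.median(P,0).round(1),np.percentile(P,5,axis=0).round(1),np.percentile(P,95,axis=0).round(1))
    pl=(np.hypot(W[...,0]-c0[0],W[...,1]-c0[1])<85)&(z>4.5)&(z<15)&(V<110); P=W[pl]
    rect=cv2.minAreaRect(P[:,:2].astype(np.float32)); print(" plate",pl.sum(),np.round(rect[0],1),np.round(rect[1],1),round(rect[2],1))
    print(" bench z",np.nanmedian(z[(z>-15)&(z<15)]).round(1))
    # track top
    tr=(z>306)&(z<320)&(S<60)&(V>90)&(W[...,0]>250)&(W[...,0]<1000)
    nl,lab,st,ce=cv2.connectedComponentsWithStats(tr.astype(np.uint8))
    P=W[tr]; P=P[np.linalg.norm(P[:,:2]-np.median(P[:,:2],0),axis=1)<300]
    rect=cv2.minAreaRect(P[:,:2].astype(np.float32)); print(" track",len(P),"z",np.median(P[:,2]).round(1),np.round(rect[0],1),np.round(rect[1],1),round(rect[2],1)); print(cv2.boxPoints(rect).round(0).tolist())
    rd=((H<6)|(H>174))&(S>150)&(z>250)&(z<335)&(W[...,0]>250)
    Pm=np.median(W[rd],0); q=rd&(np.linalg.norm(W-Pm,axis=2)<60); P=W[q]; top=P[P[:,2]>311]
    rect=cv2.minAreaRect(top[:,:2].astype(np.float32)); print(" stop",len(P),len(top),"z",np.percentile(P[:,2],[5,50,95]).round(0),np.round(rect[0],1),np.round(rect[1],1),round(rect[2],1)); print(cv2.boxPoints(rect).round(0).tolist())
    for nm,mk in [("teal",(H>80)&(H<95)&(S>150)),("green",(H>50)&(H<75)&(S>150))]:
        k=mk&(z<250)&(z>0)&(W[...,0]>150)&(W[...,0]<1000); print(" ",nm,k.sum(),np.median(W[k],0).round(0))
    bl=(H>100)&(H<125)&(S>150)&(z>40)&(z<350)&(W[...,0]>250)&(W[...,0]<1000)&(np.abs(W[...,1])<500)
    print(" blue max z",np.percentile(W[bl][:,2],99).round(0))
E
python3 m.py
```

```text
scene truck seed [ 470. -276.  205.] 198
 truck n 263 yel 97 zmax 212.2 rect [ 473.2 -271.8] [71.5 35.6] 12.4 dir 14.4
 bar n 191 [ 477.8 -272.5   91.5] [ 468.9 -280.2   32.8] [ 481.8 -263.7  143.9]
 plate 470 [ 474.2 -272.5] [136.4  83.5] 12.5
 bench z -1.5
 track 1882 z 312.7 [697.7  73.3] [429.9  58.5] 19.5
[[485.0, 29.0], [505.0, -26.0], [910.0, 117.0], [891.0, 173.0]]
 stop 185 139 z [278. 317. 320.] [690.6  67.9] [23.  57.2] 18.5
[[671.0, 91.0], [689.0, 37.0], [711.0, 44.0], [692.0, 99.0]]
  teal 442 [ 275. -289.    9.]
  green 8 [318. 214.  72.]
 blue max z 345.0
side truck seed [ 474. -276.  208.] 186
 truck n 272 yel 96 zmax 215.8 rect [ 468.7 -274.1] [69.5 35.9] 12.7 dir -169.2
 bar n 143 [ 463.8 -278.8   89.6] [ 460.4 -282.6   33.8] [ 476.4 -268.5  144.5]
 plate 88 [ 465.5 -288.7] [128.  126.3] 20.0
 bench z 0.9
 track 1050 z 314.4 [696.2  74.9] [425.1  80.9] 15.4
[[481.0, 57.0], [502.0, -21.0], [912.0, 92.0], [890.0, 170.0]]
 stop 91 90 z [317. 320. 323.] [686.8  69.9] [26.8 58.3] 18.3
[[665.0, 93.0], [683.0, 38.0], [709.0, 46.0], [690.0, 102.0]]
  teal 731 [ 260. -292.    9.]
  green 344 [296. 213.   9.]
 blue max z 348.0
```

The truck is 70x35 mm, its top is at about 212 mm and the plate is 136x84 mm, which matches the sizes given. Next I refine the track line, check for obstacles to the right of the hanger, and check IK.

```bash
cat > m2.py <<'E'
from h import *
for n in ["scene","side"]:
    c=dict(np.load(n+".npz")); W=cloud(c); hsv=cv2.cvtColor(c["image"],cv2.COLOR_RGB2HSV)
    S,V=hsv[...,1],hsv[...,2]; z=W[...,2]
    tr=(z>306)&(z<320)&(S<60)&(V>60)
    P=W[tr][:,:2]; a=np.radians(19); o=np.array([697,73.5])
    for it in range(4):
        d=np.array([np.cos(a),np.sin(a)]); r=np.array([d[1],-d[0]])
        s=(P-o)@d; t=(P-o)@r; k=(abs(t)<40)&(abs(s)<230)
        bins=np.arange(-205,206,10); C=[]
        for b in bins:
            q=t[k&(abs(s-b)<6)]
            if len(q)>8 and 36<np.ptp(np.percentile(q,[3,97]))<54: C.append((b,(np.percentile(q,3)+np.percentile(q,97))/2))
        C=np.array(C); f=np.polyfit(C[:,0],C[:,1],1); a-=np.arctan(f[0]); o=o+r*f[1]
    print(n,len(C),"yaw",np.degrees(a).round(2),"o",(o).round(1),"s-ext",np.percentile(s[k],[0.5,99.5]).round(1),"res",np.std(C[:,1]-np.polyval(f,C[:,0])).round(2))
    # obstacle heights right of the hanger, in hanger frame
    h=np.array([471,-273]);ah=np.radians(12.5);yh=np.array([np.cos(ah),np.sin(ah)]);xh=np.array([yh[1],-yh[0]])
    X=(W[...,:2]-h)@xh; Y=(W[...,:2]-h)@yh
    g=[[ (lambda m: int(np.nanpercentile(z[m],99)) if m.sum()>2 else -1)((abs(X-x)<15)&(abs(Y-y)<15)) for y in range(-120,210,30)] for x in range(0,300,30)]
    print(np.array(g))
E
cat >> h.py <<'E'
def rot(yaw,el,sgn=1):
    a=np.radians(yaw);e=np.radians(el)
    y=np.array([np.cos(a),np.sin(a),0]);x=np.array([y[1],-y[0],0])
    zt=-np.cos(e)*x-np.sin(e)*np.array([0,0,1]); yt=sgn*y
    return R.from_matrix(np.c_[np.cross(yt,zt),yt,zt]).as_quat()
def tcp(grip,q,off=19): return np.array(grip)+off*R.from_quat(q).as_matrix()[:,2]
E
cat > ik.py <<'E'
from h import *
d=np.array([np.cos(np.radians(19)),np.sin(np.radians(19)),0]);o=np.array([697,73.5,0])
for el in (35,45,55):
  for s in (1,-1):
    print(el,s)
    for g,y in [([471,-273,60],12.5),([471,-273,155],12.5),(o-d*290+[0,0,152],19),(o-d*20+[0,0,152],19),(o-d*70+[60,-160,260],19)]:
        q=rot(y,el,s); r=bot.solve_ik(tcp(g,q),q); print("  ",None if r is None else np.round(r,2))
E
python3 m2.py; python3 ik.py
```

```text
scene 29 yaw 19.38 o [697.5  71.9] s-ext [-210.7  210.8] res 0.66
[[  3   2   9 210 212 211  10   2   3   2   1]
 [  3   2  12 206 205 208  10   3   2   1   2]
 [  4   3   2   2   2   2   9   8   4   6   9]
 [  2   4   2   3   3   3  10  10  63  11   9]
 [  2   3   2   3   2   2  10  10  60  10   8]
 [  2   2   3   2   1   3  16  18  16   6   8]
 [  2   2   2   1   3  21  19  19  17   3   2]
 [  1   3   0   4  13  21  20  15   3   4   4]
 [  1   2   2  15  19  18  14   2   3   3   3]
 [  2   0  18  22  15   2   4   2   4   3   3]]
side 27 yaw 19.22 o [697.3  72.5] s-ext [-211.8  211. ] res 0.96
[[  6   6  13 215 215 214  12   6   5   7   6]
 [  5   5  14 212 209 209  13   6   7   5   5]
 [  5   8   6   6   5   5  13  11   8  15  13]
 [  5   4   7   6   7   8  13  13  68  15  13]
 [  7   5   4   6   6   7  14  12  63  15  14]
 [  7   7   5   5   5   7  20  22  19   9  11]
 [  5   5   6   7   8  22  24  22  20   7   5]
 [  6   7   7   6  24  25  25   8   6   6   5]
 [  6   5   4  22  24  24  12   6   5   9   6]
 [  6   6  23  25  17   6   7   5   6   5   6]]
35 1
   [-0.89  0.88  1.24 
[... 535 characters left out ...]
75  1.15  0.62  1.73 -0.68]
   [-0.49  0.79  0.86  0.57  2.05 -0.7 ]
45 -1
   [-0.87  0.78  1.34  0.34  1.74  1.99]
   [-0.87  0.65  1.32  0.35  1.88  2.04]
   [-0.58  0.36  1.78  0.45  1.67  2.12]
   [-0.29  0.75  1.15  0.62  1.73  2.46]
   [-0.49  0.79  0.86  0.57  2.05  2.44]
55 1
   [-0.84  0.67  1.43  0.28  1.58 -1.14]
   [-0.84  0.55  1.4   0.29  1.73 -1.09]
   [-0.53  0.26  1.83  0.38  1.55 -0.97]
   [-0.24  0.68  1.2   0.5   1.62 -0.64]
   [-0.46  0.71  0.92  0.45  1.93 -0.72]
55 -1
   [-0.84  0.67  1.43  0.28  1.58  2.01]
   [-0.84  0.55  1.4   0.29  1.73  2.05]
   [-0.53  0.26  1.83  0.38  1.55  2.17]
   [-0.24  0.68  1.2   0.5   1.62  2.5 ]
   [-0.46  0.71  0.92  0.45  1.93  2.42]
```

```bash
cat > s1.py <<'E'
from h import *
g=np.array([471,-273,60]); q=rot(12.5,45); zt=R.from_quat(q).as_matrix()[:,2]; T=tcp(g,q)
p=bot.read_state()["eef_pos"]; bot.movel([p[0],p[1],460],rate=250)
j=np.array(bot.read_state()["joints"]); j[0]=-1.05; bot.goto_joints(j)
bot.goto(T-zt*220,q)
bot.grip(60)
bot.movel(T-zt*80,rate=200)
print(bot.movel(T,rate=80,guard=15))
s=bot.read_state(); print(s["time"],s["eef_pos"].round(1),T.round(1),s["force"].round(1))
c=bot.camera("side"); cv2.imwrite("pics/pre.png",cv2.resize(c["image"][180:340,230:430],(800,640))[:600,:,::-1])
E
python3 s1.py
```

```text
False
8.25 [ 468.5 -260.5   47. ] [ 468.1 -259.9   46.6] [ 1.  -0.4  1. ]
```

View pics/pre.png

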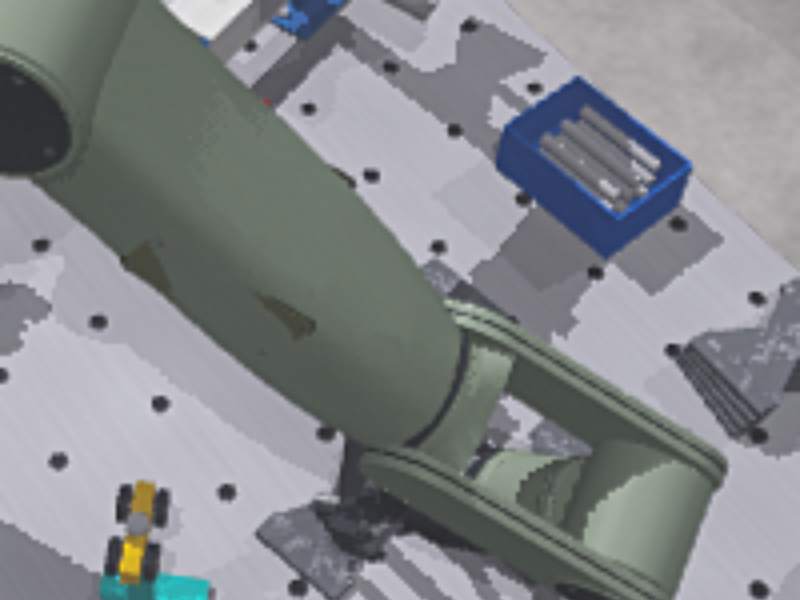

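The arm hides the hanger in the side view, and no contact was felt. I'll grip, lift slightly and check from the scene camera.

```bash
cat > s2.py <<'E'
from h import *
bot.grip(5,70)
s=bot.read_state(); print(s["opening"],s["grasp_force"],s["force"].round(1))
p=s["eef_pos"]; bot.movel(p+[0,0,60],rate=80)
s=bot.read_state(); print(s["time"],s["eef_pos"].round(1),s["opening"],s["grasp_force"],s["force"].round(1))
c=bot.camera("scene"); np.savez("lift.npz",**c); cv2.imwrite("pics/lift.png",cv2.resize(c["image"][100:340,100:420],(800,600))[:,:,::-1])
E
python3 s2.py
```

```text
14.672974739520223 69.2040467262268 [-1.1 -1.7  2.3]
9.6667 [ 467.7 -260.2  106.5] 14.85177316235464 68.27679991722107 [ 0.  -0.3 -7.8]
```

View pics/lift.png

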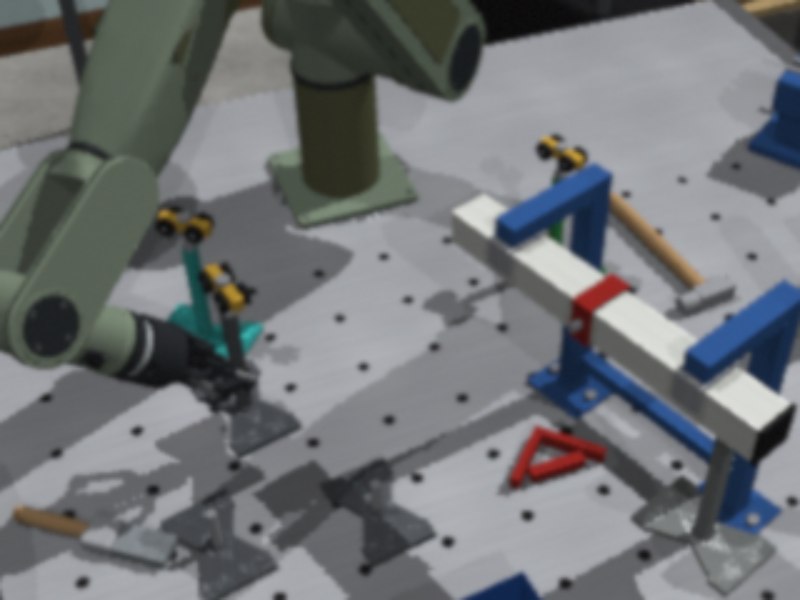

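The hanger is held and upright, with its truck at (225,285) in the crop. I'll carry it to the front of the mouth and measure it again there.

```bash
cat > s3.py <<'E'
from h import *
o=np.array([697.4,72.2,0]); yw=19.3; a=np.radians(yw); d=np.array([np.cos(a),np.sin(a),0]); r=np.array([d[1],-d[0],0])
p=bot.read_state()["eef_pos"]; bot.movel([p[0],p[1],153-13.4],rate=150)
q=rot(yw,45); T=tcp(o-d*280+[0,0,153],q)
bot.movel(T,rot=q,rate=120); bot.wait(0.4)
s=bot.read_state(); print(s["time"],s["eef_pos"].round(1),T.round(1),s["opening"],s["force"].round(1))
ims=[]
for n in ["scene","side"]:
    c=bot.camera(n); np.savez("m_"+n+".npz",**c); W=cloud(c); z=W[...,2]
    S=cv2.cvtColor(c["image"],cv2.COLOR_RGB2HSV)[...,1]
    L=np.dstack([(W-o)@r,(W-o)@d,z]); x,y=L[...,0],L[...,1]
    t=(abs(x)<30)&(y>-335)&(y<-225)&(z>265)&(z<312); P=L[t]
    if len(P)>10:
        rc=cv2.minAreaRect(P[:,:2].astype(np.float32)); print(n,len(P),"truck",np.round(rc[0],1),np.round(rc[1],1),round(rc[2],1),"z",np.percentile(P[:,2],[2,90,98]).round(1))
    k=(abs(x)<35)&(abs(y)<220)&(z>306)&(z<320)&(S<60)
    for lo,hi in [(-210,-130),(-210,210)]:
        Q=L[k&(y>lo)&(y<hi)]; print("  track x mid",(np.percentile(Q[:,0],[3,97])).round(1),np.median(Q[:,2]).round(1))
    b=(abs(x)<14)&(y>-300)&(y<-260)&(z>215)&(z<245); 
    if b.sum()>4: print("  bar",np.median(L[b],0).round(1))
    u0=np.argwhere((abs(x)<60)&(y>-340)&(y<-150)&(z>230)); (v1,u1),(v2,u2)=u0.min(0),u0.max(0); ims.append(cv2.resize(c["image"][v1-15:v2+40,u1-20:u2+20],(400,400)))
cv2.imwrite("pics/mouth.png",np.hstack(ims)[:,:,::-1])
E
python3 s3.py
```

```text
12.7583 [428.7  -7.7 139.6] [428.7  -7.7 139.6] 14.944534677538378 [-0.2 -0.2 -6.1]
scene 257 truck [   1.5 -281. ] [74.  38.5] 89.3 z [280.  302.1 304. ]
  track x mid [-21.9  26.5] 312.7
  track x mid [-23.8  26.1] 312.7
  bar [   6.4 -274.1  231.8]
  track x mid [-24.7  26.7] 314.5
  track x mid [-24.9  25.8] 314.6
```

View pics/mouth.png

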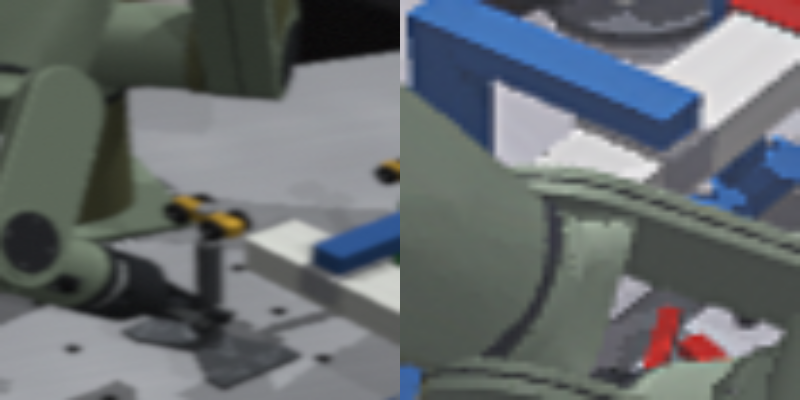

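Relative to the track the truck is within about 1 mm sideways, its yaw is off by less than 1°, and it sits about 6 mm above the running surface. That is the middle of the opening, so I insert under guard.

```bash
cat > s4.py <<'E'
from h import *
o=np.array([697.4,72.2,0]); yw=19.3; a=np.radians(yw); d=np.array([np.cos(a),np.sin(a),0]); q=rot(yw,45)
for y,rt,gd in [(-160,60,10),(-80,80,10)]:
    hit=bot.movel(tcp(o+d*y+[0,0,153],q),rate=rt,guard=gd); s=bot.read_state()
    r=R.from_quat(q).as_matrix()[:,2]
    print(hit,s["time"],"y",((s["eef_pos"]-19*r-o)@d).round(1),s["force"].round(1),s["opening"])
    if hit: break
E
python3 s4.py
```

```text
False 15.0083 y -160.2 [ 0.1 -1.3 -7.2] 15.001844796199071
False 16.1583 y -80.5 [-0.2 -0.7 -7.2] 15.183120047102097
```

```bash
cat > s5.py <<'E'
from h import *
o=np.array([697.4,72.2,0]); yw=19.3; a=np.radians(yw); d=np.array([np.cos(a),np.sin(a),0]); q=rot(yw,45); r=R.from_quat(q).as_matrix()[:,2]
def rep(h):
    s=bot.read_state(); g=s["eef_pos"]-19*r-o; print(h,round(s["time"],2),"y",(g@d).round(1),"z",g[2].round(1),s["force"].round(1),round(s["opening"],1)); return s
h=bot.movel(tcp(o+d*-40+[0,0,153],q),rate=15,guard=5); s=rep(h)
if h:
    p=s["eef_pos"]-d*1.0; bot.movel(p,rate=10); s=rep(0)
    h=bot.movel(s["eef_pos"]+[0,0,-12],rate=8,guard=4); rep(h)
c=bot.camera("scene"); np.savez("end.npz",**c); cv2.imwrite("pics/stop.png",cv2.resize(c["image"][140:330,180:440],(800,585))[:,:,::-1])
E
python3 s5.py
```

```text
True 17.73 y -58.0 z 150.6 [-2.9 -0.9 -5.9] 14.7
0 18.08 y -59.2 z 149.9 [-0.7  0.2 -7.2] 14.9
True 18.74 y -58.7 z 148.2 [ 0.4 -0.9  6.2] 14.5
```

View pics/stop.png

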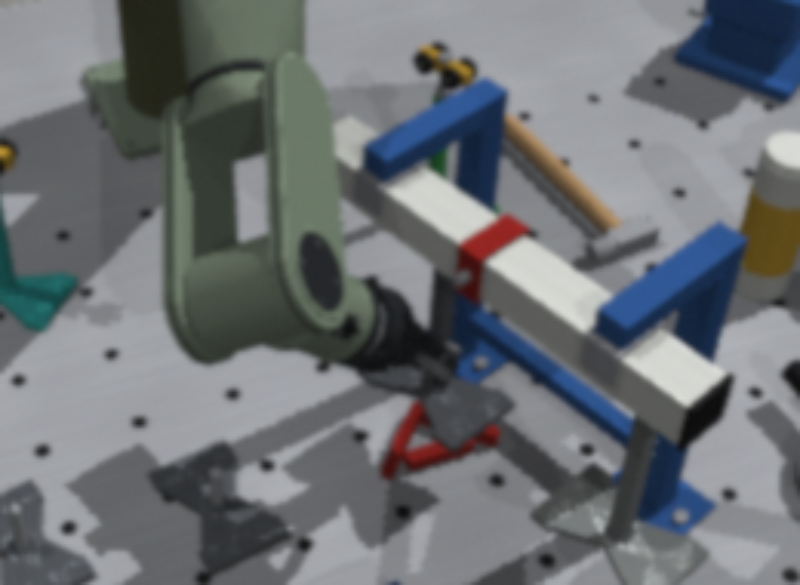

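Contact with the stop came at y = -58, where I expected about -57, and the wheels rest at z = 148. I'll relieve the pressing, release and retreat.

```bash
cat > s6.py <<'E'
from h import *
q=rot(19.3,45); r=R.from_quat(q).as_matrix()[:,2]
bot.movel(bot.read_state()["eef_pos"]+[0,0,0.4],rate=5); s=bot.read_state(); print(s["force"].round(1))
bot.grip(40); s=bot.read_state(); print(s["force"].round(1),s["opening"])
print(bot.movel(s["eef_pos"]-r*90,rate=50,guard=12))
p=bot.read_state()["eef_pos"]; bot.movel(p-r*100+np.array([-30,-90,0]),rate=120); bot.wait(1.5)
o=np.array([697.4,72.2,0]); a=np.radians(19.3); d=np.array([np.cos(a),np.sin(a),0]); rr=np.array([d[1],-d[0],0])
c=bot.camera("scene"); W=cloud(c); z=W[...,2]; L=np.dstack([(W-o)@rr,(W-o)@d,z])
for zz in (120,150,180,210,235):
    b=(abs(L[...,0])<25)&(abs(L[...,1]+58)<25)&(abs(z-zz)<8); print(zz,b.sum(),np.median(L[b],0).round(1))
print(bot.read_state()["time"],bot.read_state()["force"].round(1))
cv2.imwrite("pics/fin.png",cv2.resize(c["image"][140:330,180:440],(800,585))[:,:,::-1])
E
python3 s6.py
```

```text
[-1.9 -2.4  3.2]
[ 0.5 -0.1 -0.4] 40.11302574292519
False
120 22 [  7.1 -52.2 120.8]
150 34 [  6.8 -53.7 148.6]
180 31 [  7.  -52.9 180.2]
210 30 [  6.3 -52.7 209.5]
235 29 [  7.4 -53.  234.7]
25.25 [-0.5 -0.2  0.3]
```

View pics/fin.png

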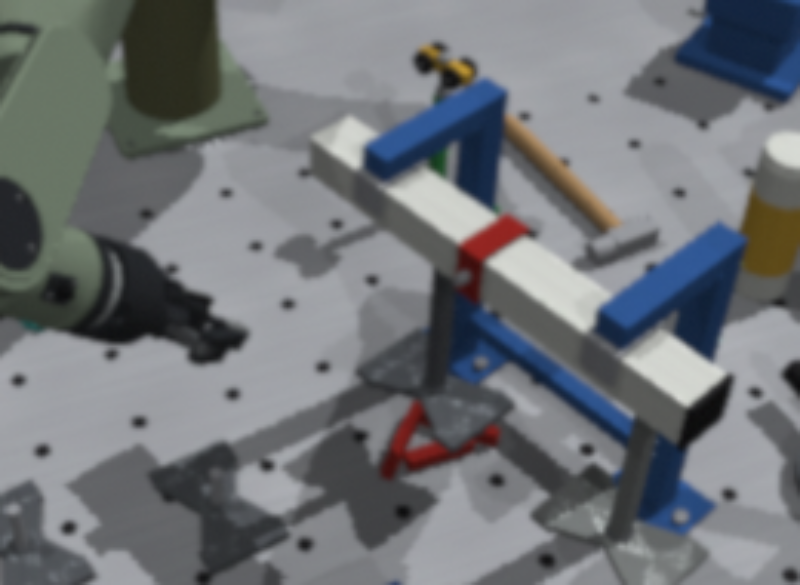

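The hanger hangs plumb. Its bar measures about -60 along the track, roughly 2 mm off the stop, and the robot is clear.

```bash
python3 -c "
from bench import bot
print(bot.hand_in())"
```

```text
the job is handed in; nothing more can be done
None
```

The hanger hangs plumb on its wheels with its nose about 2 mm from the red stop by my measurement. The robot is clear, the job took about 25 of the 54 s and it is handed in, but no verdict came back.

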